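Stand the long plug gauge in the checking socket

TASK

Take the longest plug gauge out of the leaning rack and bring it to the flared socket. Lead its foot into the flared mouth while the gauge still leans about as it did in the rack, then straighten it upright and lower it to the bottom of the bore before letting go, leaving it standing there.

Things in the scene. Friction and masses are not known exactly. Their poses are not given: they have to be found in the camera images.
- gauge_mid (a point): Mid-point of the long plug gauge, on its axis, 90 mm from each end; z runs along it from foot to handle. 180 mm long, about 0.12 kg: a steel rod 10 mm across and 110 mm long (foot end), then a round aluminium handle 18 mm across and 70 mm long, from 20 to 90 mm above this point. Two gauges of the same make beside it are only 100 and 105 mm long.
- gauge_foot (a point): Centre of the long gauge's lower end face (tip of the rod), on its axis; same axes as gauge_mid.
- rack: Fixed rack: an aluminium block on a dark base plate, with a row of three holes 60 mm apart along its y. The holes are 13 mm wide and 40 mm deep and lean 22 degrees from vertical (the gauges, with their play, about 27), top towards the rack's -x (the robot's side). The long gauge stands in any one of them: draw it out along its own axis. Origin: under the middle of the base plate, on the table.
- socket_mouth (a point): Centre of the open mouth of a fixed upright steel socket, level with its rim, 92 mm above the table; z up. The mouth is a funnel 50 mm wide, narrowing over 30 mm of depth to a vertical bore 15 mm wide, whose flat bottom is 75 mm below this point. Dark base plate 130 mm square with a stub 20 mm wide, 34 mm high, 45 mm from the socket. In the bore a gauge leans by its play, up to 7 degrees.
Things that resemble listed ones, but are neither listed nor needed, are in the scene too. Leave any yellow look-alike of the part that bears gauge_mid alone.

How it is judged (in metres and radians):
On the way, in this order (a step that is already met when the one before it is completed fails the run):
1. the foot of the long gauge is inside the socket's flared mouth while the gauge leans by more than 8 degrees (z of gauge_foot in the frame of socket_mouth below -0.004 m and horizontal distance between gauge_foot and socket_mouth below 0.025 m and angle between gauge_mid's own z axis and vertical above 0.14 rad), for 0.1 s.
2. the gauge, still held, is upright within 12 degrees and its foot is within 15 mm of the bottom of the bore (z of gauge_foot in the frame of socket_mouth below -0.06 m and horizontal distance between gauge_foot and socket_mouth below 0.012 m and angle between gauge_mid's own z axis and vertical below 0.21 rad and contact force between the fingers and gauge above 1 N), for 0.1 s.
At the end, for the whole second after the job is handed in: The long gauge stands at rest in the socket, released: its foot is within 10 mm of the bottom of the bore and 12 mm of its axis, and it is upright within 12 degrees (z of gauge_foot in the frame of socket_mouth below -0.065 m and horizontal distance between gauge_foot and socket_mouth below 0.012 m and angle between gauge_mid's own z axis and vertical below 0.21 rad and linear speed of gauge below 0.02 m/s); the robot touches nothing.
It also fails if it takes over 48 s, if anything falls off the work surface, if the arm or the gripper's body presses on something with over 40 N, if the wrist force passes 120 N, or if a joint passes its speed limit or range.

ROBOT

A 6-joint arm with a two-finger parallel gripper is mounted at the origin on the work surface. World frame = base frame: x ahead of the robot, y to its left, z up, the work surface at z = 0. Lengths are in m, angles in degrees, forces in N, time in s.
With the tool pointing down it reaches from about 0.3 to 0.75 m from the base axis. Payload 8.5 kg.
Tool frame: the origin (TCP) lies at the very end of the fingers, on their centre line; the grasp point (between the pads) lies 19 mm behind it (env.pinch_z is the distance from the TCP to the grasp point, in m); z points along the fingers, y is the line along which they close (so a half turn about z gives the same grasp; the last joint's range is limited). The gripper opens to 85 mm and grips with 20 to 120 N. Pads are 22 mm wide; open, the fingers measure 114 mm over their backs; the gripper's body (76 mm by 85 mm) begins 54 mm behind the grasp point. The pads swing forward as they close: fully open they stand 13 mm farther back than shut.
Start: joints at [50.919, 21.807, 74.336, -0, 83.858, -12.336], TCP at [0.248, 0.491, 0.231] pointing down, gripper open.
Joint ranges: [-178.18, 178.18], [-50.72, 133.34], [12.68, 142.11], [-81.47, 261.47], [9.98, 163.14], [-165.26, 165.26]. Speed limits (degrees/s): [136.94, 136.94, 180, 180, 180, 180].

INTERFACE

Orientations are given as a 3x3 rotation matrix whose columns are the frame's x, y, z axes.
In Python, from rig import env, viewer gives the robot as it stands.
- The arm moves only by the tool drive_tool, never from a script. Its argument "series" is a list of rows, each a list of 3 entries, a list of its own where there are three numbers: the shift along the tool's x, y, z in m, then the turn about the tool's z in degrees, then the finger opening in m, from 0 to 0.0854. A call has 1 to 20 rows; each row is the pose to reach, as a shift and turn from the pose commanded when the call began, along the tool's axes at that moment; what a row does not reach only later rows make up. A row lasts 1/10 s, in which the tool goes at most 50 mm and 8.59 degrees, less where a joint would pass 70% of its speed; a pose out of reach is approached as far as the arm can. A call with a gripper value outside its range is refused whole. The fingers move at their own pace and stop on an object; "newtons" is the grip in N (left out, the last holds). Time passes only in rows, so rows that repeat a pose let the fingers close. It gives the time, the measured TCP pose, the force, the opening and the grip force at its end, in the units of the state.
- env.observe(): the state, without advancing time (a new reading comes with each control period).
- viewer.get_image(name): name is "side" or "top"; returns a dict with "img" (400x640x3 uint8, red, green, blue), "depth" (400x640 float32, m along the optical axis (not along the pixel's ray), 0 where there is no reading), "camera_matrix" (3x3 intrinsics, pixels), "distortion" ([k1, k2, p1, p2, k3] as OpenCV has them; the pictures are not rectified), "rvec" (rotation vector, rad) and "tvec" (3), from world to camera coordinates, as OpenCV has them. Camera axes: x right, y down, z forward; pixel columns grow to the right and rows downward; lengths in m; the calibration is good to about 2 mm. A picture is of the moment at which its call begins.
- env.close_job(): hands the job in; it is judged then, once.
The state is a dict: "time_s": time; "q": joint angles; "qvel": joint speeds; "joint_efforts": joint torques, N m; "position": TCP position; "tool_rot": TCP orientation; "ft_force": force on the tool from outside, world axes, zero at the start; "wrist_torque": the same for the moment, N m; "grip_width": finger opening in m; "gripper_force": force on a finger pad.
Only numpy, scipy, OpenCV 4.12 (cv2) and the standard library are available. Lean on these libraries where they do the work, as an engineer would, in place of code of your own. Each camera call takes 0.05 s, during which the arm holds its last target. There are 200 camera calls.

## Working session

There is one attempt and no reset: what is moved stays moved. The work goes in short steps, Python scripts to look and compute and a tool call to move; the robot and the scene stay as the last step left them, time stands still between calls to the robot, and variables do not carry over. Pictures are saved under pics/ and viewed, at most 10 in all, crops included, and the job is handed in when it is done.

Besides the shell and the picture viewer there is one more tool, called after "Request:" as name(argument=value, ...) on one line, values as JSON. drive_tool: Moves the arm, as the interface text tells. Its arguments: {"type":"object","properties":{"series":{"type":"array"},"newtons":{"type":"number"}},"required":["series"]}

```bash
mkdir -p pics; ls; cat > h.py <<'E'
import numpy as np, cv2
from rig import env, viewer
def grab(n):
    d=viewer.get_image(n); np.savez(f'/tmp/{n}.npz',**d); return d
def cloud(d):
    h,w=d['depth'].shape
    uv=np.stack(np.meshgrid(np.arange(w),np.arange(h)),-1).reshape(-1,1,2).astype(np.float64)
    n=cv2.undistortPoints(uv,d['camera_matrix'],d['distortion']).reshape(h,w,2)
    Z=d['depth']; P=np.dstack([n[...,0]*Z,n[...,1]*Z,Z])
    R=cv2.Rodrigues(d['rvec'])[0]
    W=(P-d['tvec'].reshape(3))@R; W[Z==0]=np.nan
    return W
def save(d,name): cv2.imwrite(f'pics/{name}.png',d['img'][...,::-1])
E
python3 - <<'E'
from h import *
for n in('side','top'):
    d=grab(n); save(d,n+'0'); R=cv2.Rodrigues(d['rvec'])[0]; print(n,-R.T@d['tvec'].reshape(3),R[2])
s=env.observe(); print(s['position'],s['tool_rot'],s['grip_width'],s['time_s'],env.pinch_z)
E
```

```text
pics
side [ 0.4205913  -0.45050129  0.6846818 ] [ 0.33156874  0.59377273 -0.73314127]
top [ 0.48924389 -0.00138238  1.11281806] [ 0.15764633  0.00667062 -0.98747311]
[0.24736161 0.49096014 0.23078166] [[-8.93009870e-01  4.50036379e-01 -7.93566150e-04]
 [ 4.50036999e-01  8.93009375e-01 -9.77833711e-04]
 [ 2.68601269e-04 -1.23034928e-03 -9.99999207e-01]] 0.08526708493562779 0.1 0.0187
```

View pics/side0.png

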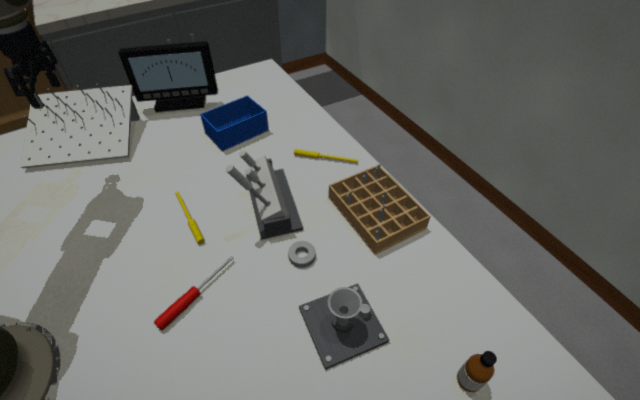

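View pics/top0.png

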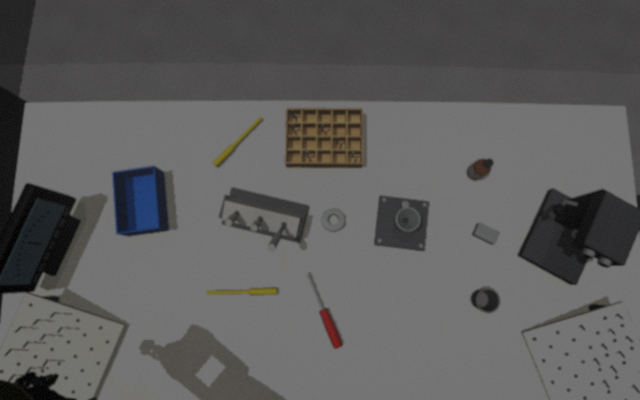

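```bash
python3 - <<'E'
from h import *
ims=[]
for n,(u0,u1,v0,v1) in {'side':(220,320,140,250),'top':(210,320,180,260)}.items():
    d=dict(np.load(f'/tmp/{n}.npz')); W=cloud(d)
    ims.append(cv2.resize(d['img'][v0:v1,u0:u1,::-1],(390,400),interpolation=cv2.INTER_CUBIC))
    C=W[v0:v1,u0:u1].reshape(-1,3); C=C[C[:,2]>0.06]
    for z in np.arange(.06,.24,.012):
        m=(C[:,2]>z)&(C[:,2]<z+.012)
        if m.sum(): 
            c=C[m]; o=c[np.argsort(c[:,1])]
            print(n,round(z,3),m.sum(),np.round(c.min(0),3),np.round(c.max(0),3),np.round(np.median(c,0),3))
    # socket
    v0,v1,u0,u1=(270,370,295,395) if n=='side' else (190,255,370,435)
    C=W[v0:v1,u0:u1].reshape(-1,3)
    m=(C[:,2]>.084)&(C[:,2]<.1); c=C[m].astype(np.float32)
    print('rim',n,m.sum(),c.min(0),c.max(0),cv2.minEnclosingCircle(c[:,:2].copy()))
    m=(C[:,2]>.025)&(C[:,2]<.04);print('stub',C[m].mean(0))
    m=(C[:,2]>.004)&(C[:,2]<.02);c=C[m].astype(np.float32);print('plate',cv2.minAreaRect(c[:,:2].copy()),np.median(c[:,2]))
cv2.imwrite('pics/c1.png',np.hstack(ims))
E
```

```text
side 0.06 754 [0.573 0.054 0.06 ] [0.662 0.243 0.072] [0.616 0.131 0.067]
side 0.072 271 [0.589 0.055 0.072] [0.657 0.24  0.084] [0.625 0.141 0.074]
side 0.084 70 [0.581 0.093 0.084] [0.623 0.214 0.096] [0.604 0.151 0.091]
side 0.096 88 [0.576 0.093 0.096] [0.619 0.212 0.108] [0.598 0.152 0.102]
side 0.108 121 [0.569 0.094 0.108] [0.615 0.221 0.12 ] [0.591 0.157 0.115]
side 0.12 66 [0.558 0.094 0.12 ] [0.607 0.225 0.132] [0.594 0.208 0.123]
side 0.132 41 [0.552 0.094 0.132] [0.575 0.101 0.144] [0.564 0.096 0.138]
side 0.144 47 [0.547 0.094 0.144] [0.57  0.105 0.156] [0.559 0.098 0.151]
side 0.156 48 [0.54  0.095 0.157] [0.562 0.104 0.168] [0.552 0.099 0.162]
side 0.168 46 [0.534 0.098 0.168] [0.557 0.106 0.18 ] [0.547 0.101 0.174]
side 0.18 78 [0.531 0.098 0.18 ] [0.552 0.118 0.192] [0.54  0.104 0.187]
side 0.192 8 [0.541 0.1   0.192] [0.545 0.111 0.195] [0.543 0.105 0.193]
rim side 418 [ 0.5843634  -0.23274834  0.08403356] [ 0.642766   -0.17322785  0.09491727] ((0.6133726239204407, -0.20342715084552765), 0.030482834205031395)
stub [ 0.63593816 -0.2101802   0.03210342]
plate ((0.6135
[... 609 characters left out ...]
0.1   0.139]
top 0.144 19 [0.558 0.098 0.144] [0.572 0.111 0.156] [0.567 0.102 0.15 ]
top 0.156 21 [0.548 0.099 0.157] [0.566 0.116 0.168] [0.561 0.104 0.161]
top 0.168 22 [0.543 0.1   0.168] [0.559 0.114 0.18 ] [0.555 0.103 0.175]
top 0.18 54 [0.533 0.102 0.18 ] [0.553 0.119 0.192] [0.542 0.11  0.189]
top 0.192 17 [0.54  0.104 0.192] [0.548 0.119 0.196] [0.544 0.11  0.193]
rim top 254 [ 0.58534145 -0.23342624  0.08400767] [ 0.6436265  -0.17449915  0.09566937] ((0.6153517961502075, -0.2034161239862442), 0.030340135097503662)
stub [ 0.64678687 -0.20540116  0.03203548]
plate ((0.6178722381591797, -0.20655611157417297), (0.1672517955303192, 0.17056512832641602), 0.22312577068805695) 0.012026031
```

View pics/c1.png

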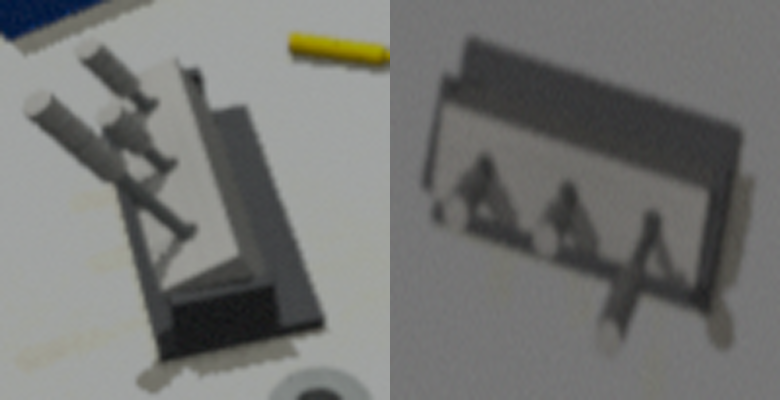

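```bash
cat > fit.py <<'E'
from h import *
from scipy.optimize import least_squares
def fit(P,x0,zr=.16):
    def f(p):
        a=np.array([p[0],p[1],zr]); u=np.array([p[2],p[3],1]); u/=np.linalg.norm(u)
        return np.linalg.norm(np.cross(P-a,u),axis=1)-.009
    r=least_squares(f,x0,loss='soft_l1',f_scale=.001); p=r.x
    u=np.array([p[2],p[3],1]); u/=np.linalg.norm(u)
    return np.array([p[0],p[1],zr]),u,np.sqrt(np.mean(r.fun**2))
E
python3 - <<'E'
from fit import *
A=[]
for n in('side','top'):
    W=cloud(dict(np.load(f'/tmp/{n}.npz'))).reshape(-1,3)
    m=(W[:,0]>.52)&(W[:,0]<.6)&(W[:,1]>.085)&(W[:,1]<.128)&(W[:,2]>.14)&(W[:,2]<.21); P=W[m]
    top=P[P[:,2]>.185]
    S=P[P[:,2]<.18]; A.append(S)
    for Q in ([S] if n=='side' else [S,np.vstack(A)]):
        a,u,e=fit(Q,[.555,.103,-.5,.1]); t=((P-a)@u); 
        T=np.sort(t)[-5:].mean(); print(n,a,u,'lean',np.degrees(np.arccos(u[2])),'az',np.degrees(np.arctan2(u[1],u[0])),e,'top',a+T*u,'foot',a+(T-.18)*u)
    # row direction from rack base plate
    m=(W[:,0]>.54)&(W[:,0]<.72)&(W[:,1]>.03)&(W[:,1]<.28)&(W[:,2]>.006)&(W[:,2]<.08)
    print(n,cv2.minAreaRect(W[m][:,:2].astype(np.float32)))
E
```

```text
side [0.55235097 0.1063794  0.16      ] [-0.43484576  0.11724081  0.89284027] lean 26.767646575271048 az 164.91100331388333 0.0008402835821319992 top [0.53734615 0.11042492 0.1908084 ] foot [0.61561839 0.08932157 0.03009715]
side ((0.6326760649681091, 0.1482524424791336), (0.210389643907547, 0.10055787116289139), 77.11663055419922)
top [0.55422564 0.10757651 0.16      ] [-0.43010017  0.09657914  0.89760031] lean 26.155590200498047 az 167.3441404820237 0.0005907300632910504 top [0.53841167 0.11112754 0.19300306] foot [0.6158297  0.09374329 0.03143501]
top [0.55300885 0.10659787 0.16      ] [-0.44064217  0.1074622   0.89122744] lean 26.97210551914366 az 166.29444986995492 0.0009863796465571343 top [0.5370261  0.11049569 0.19232616] foot [0.61634169 0.09115249 0.03190522]
top ((0.638420045375824, 0.14140725135803223), (0.2316000759601593, 0.16081742942333221), 80.73714447021484)
```

Request:
drive_tool(series=[[[-0.009,-0.004,-0.02],0,0.06],[[-0.036,-0.016,-0.03],-1,0.05],[[-0.071,-0.033,-0.03],-2,0.045],[[-0.111,-0.051,-0.03],-3,0.045],[[-0.151,-0.07,-0.03],-5,0.045],[[-0.191,-0.089,-0.03],-6,0.045],[[-0.231,-0.107,-0.03],-7,0.045],[[-0.271,-0.126,-0.03],-8,0.045],[[-0.312,-0.144,-0.03],-10,0.045],[[-0.352,-0.163,-0.03],-11,0.045],[[-0.387,-0.179,-0.03],-12,0.045],[[-0.414,-0.192,-0.03],-13,0.045],[[-0.432,-0.2,-0.03],-13.7,0.045],[[-0.445,-0.206,-0.03],-13.7,0.045],[[-0.445,-0.206,-0.03],-13.7,0.045],[[-0.445,-0.206,-0.03],-13.7,0.045]], newtons=40)

```text
time_s: 1.7
position: [0.5518, 0.1075, 0.2612]
tool_rot: [[-0.974, 0.226, -0.001], [0.226, 0.974, 0.0], [0.001, 0.0, -1.0]]
ft_force: [-0.1, -0.1, 0.1]
grip_width: 0.045
gripper_force: 0.0
```

Request:
drive_tool(series=[[[0,0,0.015],0,0.045],[[0,0,0.045],0,0.045],[[0,0,0.075],0,0.045],[[0,0,0.1],0,0.045],[[0,0,0.112],0,0.045],[[0,0,0.118],0,0.045],[[0,0,0.118],0,0.045],[[0,0,0.118],0,0.035],[[0,0,0.118],0,0.028],[[0,0,0.118],0,0.022],[[0,0,0.118],0,0.015],[[0,0,0.118],0,0.01],[[0,0,0.118],0,0.01],[[0,0,0.118],0,0.01]], newtons=40)

```text
time_s: 3.1
position: [0.5523, 0.107, 0.1438]
tool_rot: [[-0.974, 0.226, 0.001], [0.226, 0.974, 0.0], [-0.001, 0.0, -1.0]]
ft_force: [-1.4, 0.7, 5.7]
grip_width: 0.0169
gripper_force: 39.0
```

Request:
drive_tool(series=[[[0.0014,0,-0.0027],0,0.01],[[0.0045,0,-0.0089],0,0.01],[[0.009,0,-0.0178],0,0.01],[[0.0135,0,-0.0267],0,0.01],[[0.018,0,-0.0356],0,0.01],[[0.0225,0,-0.0445],0,0.01],[[0.027,0,-0.0535],0,0.01],[[0.029,0,-0.07],0,0.01],[[0.029,0,-0.09],0,0.01],[[0.029,0,-0.105],0,0.01],[[0.029,0,-0.11],0,0.01],[[0.029,0,-0.11],0,0.01],[[0.029,0,-0.11],0,0.01]])

```text
time_s: 4.4
position: [0.5235, 0.1135, 0.2526]
tool_rot: [[-0.974, 0.226, -0.002], [0.226, 0.974, -0.0], [0.002, -0.0, -1.0]]
ft_force: [-0.5, -0.6, -2.0]
grip_width: 0.0169
gripper_force: 39.1
```

```bash
cat > held.py <<'E'
from fit import *
import sys
s=env.observe(); p=s['position']; A=[];A2=[]
tag=sys.argv[1]; ims=[]
g=np.array(p)+[0,0,.0187]
for n in('side','top'):
    d=grab(n); W=cloud(d).reshape(-1,3)
    R=np.array(s['tool_rot']); L=(W-g)@R   # tool frame, z down
    m=(abs(L[:,0])<.12)&(abs(L[:,1])<.03)&(L[:,2]>.022)&(L[:,2]<.15)
    Q=W[m]; print(n,m.sum()); A.append(Q)
    q,_=cv2.projectPoints(g,d['rvec'],d['tvec'],d['camera_matrix'],d['distortion']); u,v=q.ravel().astype(int)
    im=d['img'][max(0,v-60):v+60,max(0,u-60):u+60,::-1]; ims.append(cv2.resize(im,(390,390)))
    # rod fit, 5 mm radius
    L=(Q-g)@R
    for z in np.arange(.022,.15,.016):
        k=(L[:,2]>z)&(L[:,2]<z+.016)
        if k.sum()>3: print(round(z,3),k.sum(),np.round(np.median(L[k],0),4),np.round(L[k].min(0),3),np.round(L[k].max(0),3))
cv2.imwrite(f'pics/{tag}.png',np.hstack(ims))
print(p,s['grip_width'],s['gripper_force'],s['ft_force'],s['time_s'])
E
python3 held.py h1
```

```text
side 273
0.022 60 [-0.0156 -0.0083  0.0285] [-0.024 -0.011  0.022] [-0.005 -0.     0.038]
0.038 40 [-0.0241 -0.0049  0.0468] [-0.031 -0.007  0.039] [-0.016 -0.001  0.054]
0.054 38 [-0.0322 -0.0049  0.0626] [-0.039 -0.01   0.055] [-0.023 -0.001  0.069]
0.07 35 [-0.0401 -0.0053  0.078 ] [-0.046 -0.007  0.071] [-0.032 -0.001  0.086]
0.086 35 [-0.0478 -0.0054  0.0936] [-0.054 -0.008  0.086] [-0.039 -0.001  0.1  ]
0.102 35 [-0.0559 -0.0048  0.1088] [-0.064 -0.008  0.102] [-0.047 -0.     0.117]
0.118 30 [-0.0635 -0.0048  0.1249] [-0.069 -0.007  0.118] [-0.055  0.001  0.132]
top 0
[0.52348317 0.11348299 0.25256436] 0.016854942120584828 39.106358885765076 [-0.47322164 -0.55425077 -2.03856372] 4.4
```

View pics/h1.png

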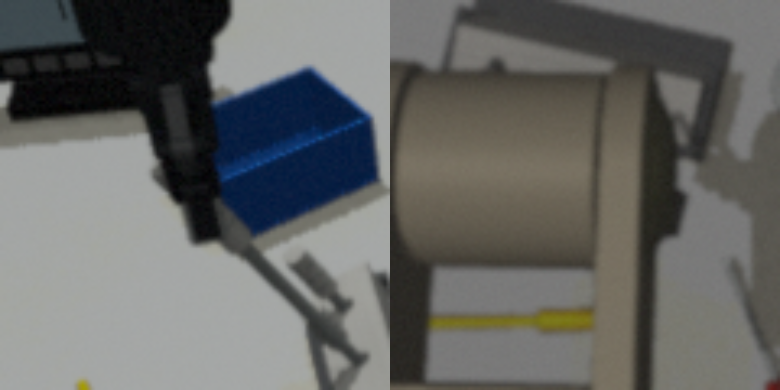

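Request:
drive_tool(series=[[[-0.002,-0.006,0],0,0.01],[[-0.007,-0.022,0],0,0.01],[[-0.014,-0.045,0],0,0.01],[[-0.023,-0.072,0],0,0.01],[[-0.033,-0.1,0],0,0.01],[[-0.042,-0.128,0],0,0.01],[[-0.051,-0.157,0],0,0.01],[[-0.06,-0.185,0],0,0.01],[[-0.07,-0.214,0],0,0.01],[[-0.079,-0.243,0],0,0.01],[[-0.087,-0.267,0],0,0.01],[[-0.092,-0.282,0],0,0.01],[[-0.094,-0.288,0],0,0.01],[[-0.094,-0.288,0],0,0.01],[[-0.094,-0.288,0],0,0.01]])

```text
time_s: 6.0
position: [0.5505, -0.1874, 0.2533]
tool_rot: [[-0.974, 0.225, -0.0], [0.225, 0.974, 0.0], [0.0, 0.0, -1.0]]
ft_force: [0.6, 0.8, -1.3]
grip_width: 0.0171
gripper_force: 39.1
```

```bash
python3 held.py h2
```

```text
side 269
0.022 31 [-0.0166 -0.0085  0.0285] [-0.022 -0.01   0.022] [-0.011 -0.005  0.035]
0.038 50 [-0.0252 -0.0042  0.0466] [-0.032 -0.006  0.038] [-0.018  0.001  0.054]
0.054 41 [-0.0329 -0.0042  0.0616] [-0.04  -0.006  0.055] [-0.024 -0.001  0.07 ]
0.07 45 [-0.0401 -0.0043  0.0779] [-0.048 -0.006  0.07 ] [-0.032  0.003  0.086]
0.086 39 [-0.0498 -0.0043  0.0956] [-0.056 -0.006  0.086] [-0.042  0.     0.102]
0.102 35 [-0.0571 -0.0043  0.1099] [-0.064 -0.006  0.102] [-0.047 -0.001  0.117]
0.118 28 [-0.0648 -0.0043  0.1244] [-0.069 -0.006  0.119] [-0.058  0.002  0.131]
top 0
[ 0.550481   -0.18742709  0.25334895] 0.01712187547628514 39.117289781570435 [ 0.64251802  0.84752971 -1.29601106] 6.0
```

View pics/h2.png

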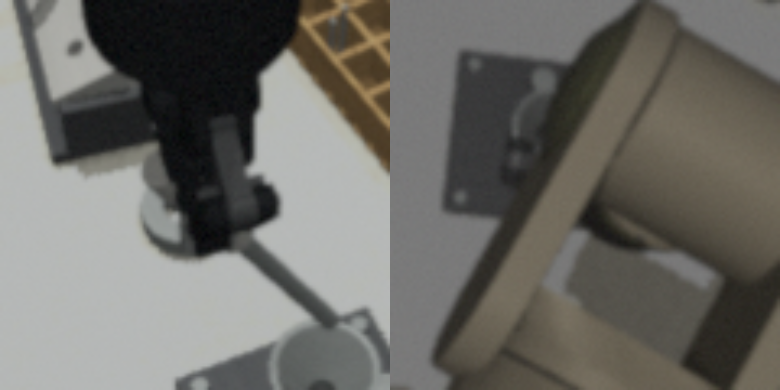

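Request:
drive_tool(series=[[[0.001,-0.001,0.008],0,0.01],[[0.001,-0.001,0.022],0,0.01],[[0.001,-0.001,0.038],0,0.01],[[0.001,-0.001,0.05],0,0.01],[[0.001,-0.001,0.06],0,0.01],[[0.001,-0.001,0.067],0,0.01],[[0.001,-0.001,0.072],0,0.01],[[0.001,-0.001,0.072],0,0.01],[[0.001,-0.001,0.072],0,0.01],[[0.001,-0.001,0.072],0,0.01],[[0.001,-0.001,0.072],0,0.01]])

```text
time_s: 7.2
position: [0.5494, -0.1891, 0.1817]
tool_rot: [[-0.974, 0.226, 0.001], [0.226, 0.974, -0.0], [-0.001, -0.0, -1.0]]
ft_force: [-0.3, -0.4, -1.4]
grip_width: 0.0166
gripper_force: 39.1
```

Request:
drive_tool(series=[[[0,0,0.004],0,0.01],[[-0.004,0,0.004],0,0.01],[[-0.01,0,0.002],0,0.01],[[-0.016,0,-0.001],0,0.01],[[-0.022,0,-0.003],0,0.01],[[-0.029,0,-0.006],0,0.01],[[-0.035,0,-0.008],0,0.01],[[-0.041,0,-0.009],0,0.01],[[-0.046,0,-0.01],0,0.01],[[-0.051,0,-0.011],0,0.01],[[-0.056,0,-0.011],0,0.01],[[-0.061,0,-0.012],0,0.01],[[-0.066,0,-0.012],0,0.01],[[-0.068,0,-0.012],0,0.01],[[-0.068,0,-0.012],0,0.01],[[-0.068,0,-0.012],0,0.01]], newtons=20)

```text
time_s: 8.8
position: [0.6157, -0.2045, 0.1933]
tool_rot: [[-0.974, 0.226, 0.001], [0.226, 0.974, -0.0], [-0.001, -0.0, -1.0]]
ft_force: [-0.6, 1.1, 1.3]
grip_width: 0.0168
gripper_force: 38.5
```

```bash
python3 held.py h3
```

```text
side 859
0.022 31 [ 0.0083 -0.0076  0.0312] [-0.002 -0.01   0.023] [ 0.011 -0.002  0.035]
0.038 20 [ 0.0029 -0.0049  0.0491] [-0.001 -0.006  0.044] [ 0.007 -0.001  0.054]
0.054 30 [ 0.0031 -0.0046  0.0624] [-0.002 -0.006  0.054] [ 0.006 -0.002  0.07 ]
0.07 27 [ 0.0019 -0.0043  0.078 ] [-0.003 -0.006  0.071] [ 0.005 -0.001  0.085]
0.086 28 [ 0.0015 -0.0044  0.094 ] [-0.005 -0.006  0.086] [ 0.005 -0.001  0.101]
0.102 19 [ 0.001  -0.0045  0.1104] [-0.004 -0.006  0.102] [ 0.004 -0.002  0.118]
0.118 520 [0.0014 0.0041 0.1228] [-0.027 -0.029  0.118] [0.031 0.03  0.134]
0.134 184 [0.0016 0.0039 0.14  ] [-0.013 -0.015  0.134] [0.019 0.019 0.15 ]
top 64
0.022 5 [0.0102 0.0044 0.0294] [ 0.008 -0.001  0.024] [0.011 0.006 0.034]
0.118 40 [ 0.0029 -0.0218  0.1222] [-0.007 -0.029  0.118] [ 0.011 -0.013  0.133]
0.134 15 [-0.0008 -0.0134  0.1379] [-0.006 -0.017  0.134] [ 0.004 -0.01   0.144]
[ 0.6157055  -0.2044893   0.19328987] 0.016844781556246687 38.46611738204956 [-0.61095879  1.07378196  1.30250488] 8.8
```

View pics/h3.png

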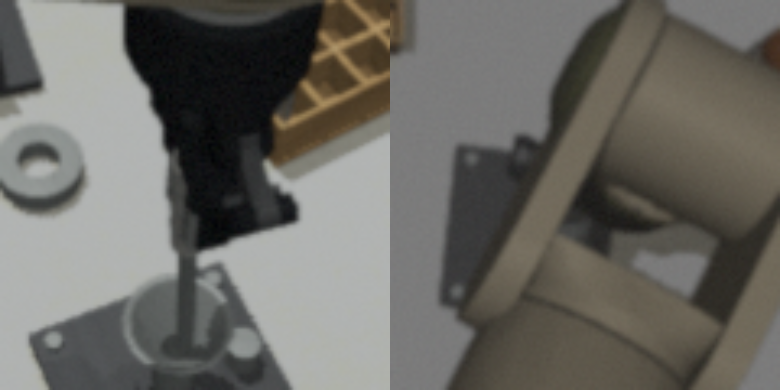

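Request:
drive_tool(series=[[[0.001,0,0.003],0,0.01],[[0.002,0,0.007],0,0.01],[[0.002,0,0.012],0,0.01],[[0.002,0,0.017],0,0.01],[[0.002,0,0.022],0,0.01],[[0.002,0,0.022],0,0.01]])

```text
time_s: 9.5
position: [0.6133, -0.2039, 0.1698]
tool_rot: [[-0.974, 0.226, -0.002], [0.226, 0.974, 0.001], [0.002, 0.0, -1.0]]
ft_force: [-0.7, 0.6, -1.0]
grip_width: 0.017
gripper_force: 38.1
```

Request:
drive_tool(series=[[[0,0,0.005],0,0.01],[[0,0,0.01],0,0.01],[[0,0,0.015],0,0.01],[[0,0,0.019],0,0.01],[[0,0,0.022],0,0.01],[[0,0,0.022],0,0.01],[[0,0,0.022],0,0.01],[[0,0,0.022],0,0.01]])

```text
time_s: 10.3
position: [0.6136, -0.204, 0.1494]
tool_rot: [[-0.974, 0.226, -0.0], [0.226, 0.974, 0.0], [0.0, 0.0, -1.0]]
ft_force: [-1.4, 2.0, -1.2]
grip_width: 0.0167
gripper_force: 38.2
```

```bash
python3 held.py h4
```

```text
side 1103
0.022 20 [ 0.0094 -0.0067  0.0299] [ 0.002 -0.009  0.024] [ 0.012 -0.001  0.035]
0.038 16 [ 0.0038 -0.0045  0.049 ] [-0.    -0.006  0.044] [ 0.007 -0.     0.052]
0.054 28 [ 0.0027 -0.0051  0.0625] [-0.002 -0.007  0.054] [0.006 0.001 0.069]
0.07 383 [ 0.0043 -0.0016  0.0777] [-0.029 -0.029  0.071] [0.029 0.03  0.086]
0.086 241 [0.0004 0.0037 0.0924] [-0.019 -0.018  0.086] [0.019 0.021 0.102]
0.102 48 [ 0.0026 -0.0014  0.1048] [-0.009 -0.012  0.102] [0.01  0.009 0.118]
0.118 75 [-0.0005 -0.0053  0.1302] [-0.052 -0.013  0.119] [0.012 0.014 0.134]
0.134 292 [-0.0024 -0.0051  0.1441] [-0.053 -0.021  0.134] [0.02  0.016 0.15 ]
top 56
0.022 4 [0.0094 0.0036 0.0272] [0.008 0.001 0.024] [0.011 0.007 0.034]
0.07 27 [ 0.0068 -0.0212  0.0791] [-0.001 -0.028  0.071] [0.014 0.    0.086]
0.086 19 [ 0.005  -0.0135  0.0923] [ 0.001 -0.018  0.087] [ 0.012 -0.008  0.1  ]
0.102 4 [ 0.0029 -0.0066  0.1053] [ 0.002 -0.008  0.103] [ 0.005 -0.004  0.108]
[ 0.61357257 -0.20396348  0.14936749] 0.016678188037679686 38.19454371929169 [-1.44253849  1.99644996 -1.15493602] 10.3
```

View pics/h4.png

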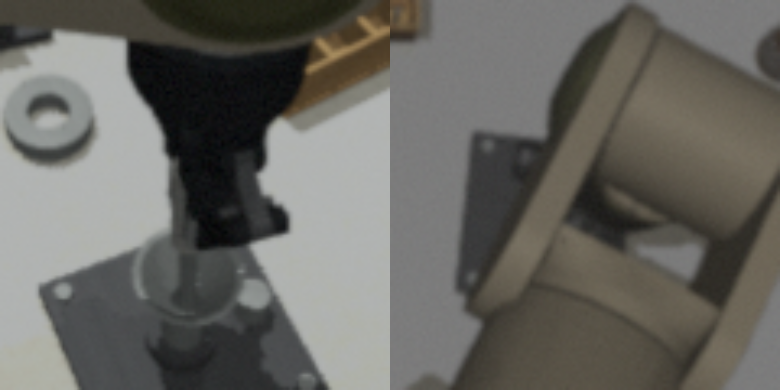

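Request:
drive_tool(series=[[[0,0,0.002],0,0.01],[[0,0,0.004],0,0.01],[[0,0,0.005],0,0.01],[[0,0,0.005],0,0.01],[[0,0,0.005],0,0.01]])

```text
time_s: 10.9
position: [0.6138, -0.204, 0.145]
tool_rot: [[-0.974, 0.226, 0.001], [0.226, 0.974, -0.001], [-0.001, -0.0, -1.0]]
ft_force: [-1.1, 0.6, 5.8]
grip_width: 0.017
gripper_force: 38.7
```

Request:
drive_tool(series=[[[0,0,0],0,0.02],[[0,0,0],0,0.03],[[0,0,0],0,0.045],[[0,0,0],0,0.06],[[0,0,0],0,0.075],[[0,0,0],0,0.075],[[0,0,0],0,0.075],[[0,0,-0.01],0,0.075],[[0,0,-0.03],0,0.075],[[0,0,-0.06],0,0.075],[[0,0,-0.09],0,0.075],[[0,0,-0.12],0,0.075],[[0,0,-0.14],0,0.075],[[0.05,0,-0.15],0,0.075],[[0.1,0,-0.15],0,0.075],[[0.14,0,-0.15],0,0.075],[[0.16,0,-0.15],0,0.075],[[0.16,0,-0.15],0,0.075]])

```text
time_s: 12.7
position: [0.456, -0.1672, 0.296]
tool_rot: [[-0.974, 0.226, 0.002], [0.226, 0.974, -0.001], [-0.002, -0.001, -1.0]]
ft_force: [1.0, 1.5, -0.0]
grip_width: 0.0751
gripper_force: 0.0
```

```bash
python3 - <<'E'
from fit import *
A=[]
for n in('side','top'):
    d=grab(n); W=cloud(d).reshape(-1,3)
    m=(abs(W[:,0]-.614)<.035)&(abs(W[:,1]+.204)<.035)&(W[:,2]>.13)&(W[:,2]<.22); Q=W[m]
    print(n,m.sum(),'ztop',np.sort(Q[:,2])[-5:] if len(Q) else 0)
    A.append(Q[Q[:,2]<.19])
    if n=='side': cv2.imwrite('pics/f.png',cv2.resize(d['img'][200:370,270:420,::-1],(530,600)))
a,u,e=fit(np.vstack(A),[.614,-.204,0,0]); print(a,u,np.degrees(np.arccos(u[2])),e)
E
```

```text
side 323 ztop [0.19817742 0.19824283 0.19875556 0.19883458 0.19950847]
top 98 ztop [0.19843088 0.19861484 0.19915945 0.19991564 0.20038715]
[ 0.60295604 -0.20153617  0.16      ] [-0.0943287   0.0230784   0.99527357] 5.572824216590252 0.0004883939666100943
```

View pics/f.png

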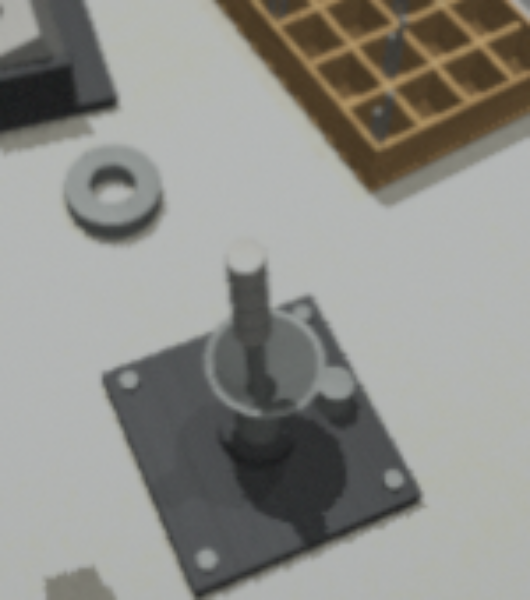

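The picture shows the gauge standing in the socket with its handle top at about (245,255). It leans 5.6° and its top is at about 0.198 m, which means it is on the bottom of the bore. The gripper is clear of it.

```bash
python3 -c "
from rig import env
print(env.close_job())"
```

```text
the job is handed in; nothing more can be done
None
```

The long gauge is standing released on the bottom of the socket's bore, leaning 5.6° (limit 12°), and the job was handed in at about 13 s; no verdict came back.

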